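Load the brazing turntable and index it to the torch

ROBOT

A 7-joint arm with a two-finger parallel gripper is mounted at the origin on the work surface. World frame = base frame: x ahead of the robot, y to its left, z up, the work surface at z = 0. Lengths are in m, angles in rad, forces in N, time in s.
With the tool pointing down it reaches from about 0.425 to 0.875 m from the base axis. Payload 4.7 kg.
Tool frame: the origin (TCP) lies on the mounting face of the last link; the fingertips stand 173 mm ahead of it and the grasp point (between the pads) lies 155 mm ahead of it (r.grip_point_offset is the distance from the TCP to the grasp point, in m); z points along the fingers, y is the direction in which the jaws open and shut (so a half turn about z gives the same grasp; the last joint's range is limited). The gripper opens to 85 mm and grips with 20 to 120 N. Pads are 22 mm wide; open, the fingers measure 114 mm over their backs; the gripper's body (76 mm by 85 mm) begins 54 mm behind the grasp point. The pads swing forward as they close: fully open they stand 13 mm farther back than shut.
Start: joints at [1.346, 0.321, -0.07, 1.45, 0.023, 1.371, -0.057], TCP at [0.154, -0.632, 0.405] pointing down, gripper open.
Joint ranges: [-2.86, 2.86], [-0.3, 2.09], [-1.38, 1.24], [0.06, 2.45], [-1.56, 4.7], [0.09, 2.05], [-2.69, 2.69]. Speed limits (rad/s): [2.57, 2.57, 3.14, 3.14, 3.14, 3.14, 3.14].

INTERFACE

Orientations are given as a unit quaternion [x, y, z, w].
In Python, from plant import r, cams, workorder gives the robot as it stands.
- The arm moves only by the tool apply_moves, never from a script. Its argument "commands" is a list of rows, each an object of numbers: "x", "y", "z": the shift along the world's x, y, z scaled (see below); "yaw": the turn about the world's z scaled (see below). A call has exactly 8 rows; each row is the pose to reach, as a shift and turn from the pose measured when the call began; what a row does not reach only later rows make up. The controller multiplies each number of a shift by 30 cm and each number of a turn by 90 degrees. A row lasts 1/12 s, in which the tool goes at most 41.7 mm and 7.16 degrees, less where a joint would pass 70% of its speed; a pose out of reach is approached as far as the arm can. A call with a number of a shift or a turn outside -1 to 1 is refused whole. A call with a gripper value outside its range is refused whole. "claw" is the opening, from -1 (shut) to 1 (fully open), so that 0 is half open, set as the call begins (left out, the last holds). The fingers move at their own pace and stop on an object; "newtons" is the grip in N (left out, the last holds). Time passes only in rows, so rows that repeat a pose let the fingers close, or fill a call up. It gives the time, the measured TCP pose, the force and the opening at its end, in the units of the state.
- r.get_state(): the state, without advancing time (a new reading comes with each control period).
- cams.snapshot(name): name is "scene" or "side" or "wrist"; returns a dict with "image" (420x560x3 uint8, red, green, blue), "camera_matrix" (3x3 intrinsics, pixels), "cam_to_world" (4x4, takes a point from camera to world coordinates). Camera axes: x right, y down, z forward; pixel columns grow to the right and rows downward; lengths in m; the calibration is good to about 2 mm. A picture is of the moment at which its call begins. There is no depth.
- workorder.close_job(): hands the job in, once; it reports no verdict.
Trained networks look in the newest picture that a camera, given by its name, has taken for a name from the list of things; names that differ only in an ending like _2 or _b are one class to them, and where a whole thing is asked for, a point or a joint stands for the part that bears it (a point fixed in the world has none). Each returns a list of dicts, best first, with "conf" (0 to 1); they miss things now and then, are a little off and sometimes report something else, mostly with a low value. They report only what shows in the picture. A call takes as long as a camera call.
- cams.outline_of(name, camera): "mask" (420x560 bool, what is visible of it) and "rect" ([left, top, right, bottom] in pixels, round what is visible of it).
- cams.tip_of(name, camera): "position" ([row, column] in pixels: a listed point, or the origin of a listed thing).
The state is a dict: "t": time; "qpos": joint angles; "joint_velocities": joint speeds; "effort": joint torques, N m; "tcp_pos": TCP position; "orientation": TCP orientation; "wrist_force": force on the tool from outside, world axes, zero at the start; "ft_torque": the same for the moment, N m; "opening": opening from 0.0 (shut) to 1.0 (fully open).
Only numpy, scipy, OpenCV 4.12 (cv2) and the standard library are available. Lean on these libraries where they do the work, as an engineer would, in place of code of your own. Each camera call takes 0.05 s, during which the arm holds its last target. There are 200 camera calls.

TASK

Stand the loose pipe stub (black collar with a copper tube) on the empty post of the brazing turntable, collar down and fully home, setting it down rather than dropping it and without shifting the table. Then take the black knob in the middle and turn the table clockwise, seen from above, three clicks to its third stop and not beyond, which brings the stub in front of the torch. Finish while still gripping the knob, holding the table still in that third stop; leave the elbow, the brass union and the jar on the bench where they are.

Things in the scene. Friction and masses are not known exactly. Their poses are not given: they have to be found in the camera images.
- stub: loose pipe stub standing on the bench: black iron collar 44 mm across, 30 mm high; copper tube 28 mm across rising from its middle to 66 mm; thin brass ring 34 mm across where they meet. The collar is open below: bore 34 mm wide, 27 mm deep. Origin: centre of its underside, z up along the tube. 0.2 to 0.33 kg
- post_seat (a point): centre of the steel shoulder (48 mm across) of the table's one empty post, where the stub rests: 66 mm above the bench, 100 mm from the table's axis; turns with the table. A spigot rises 22 mm from it: 28 mm across for 15 mm, then tapering to 14 mm. Five other posts, 60 degrees apart on that circle, carry fixed stubs of the same shape (tops 132 mm above the bench)
- knob: the black fluted round knob in the middle of the turntable, 52 mm across and 34 mm high, rigidly fixed to the turning table. Origin: centre of its underside, on the table's vertical axis, 105 mm above the bench; z up; top 139 mm above the bench. It turns with the table. It may be gripped across any diameter
- knob_grip (a point): the point on the table's axis at half the knob's height, 123 mm above the bench, where to grip it
- dial (a joint): angle of the table about its vertical axis, rad, growing clockwise from above; 0 at the start, a sprung roller resting in a notch of the scalloped steel plate (250 mm across, 18 notches). A click is 20 degrees: stops at 0.349, 0.698, third 1.047. The spring resists each with up to about 0.4 N m, turns over half way and draws the table into the next notch; nothing blocks it past a stop
- torch_tip (a point): tip of the torch nozzle, 127 mm above the bench, fixed, 172 mm from the table's axis, aimed at where the loaded post stands after three clicks. Farther out in the same direction stands its blue gas canister, 74 mm across, 280 mm from the axis, with brass valve and neck up to 240 mm above the bench
- elbow: black iron pipe elbow, about 58 x 38 x 56 mm, loose on the bench; to be left alone. Origin: centre of its underside
- union: brass union, 48 mm across and 48 mm high, standing loose on the bench; to be left alone. Origin: centre of its underside
- flux_jar: jar with an orange cap, 64 mm across, 70 mm high; to be left alone

How it is judged:
By the outcome, as a careful person would: the job done as asked, in the order asked, and still so for the second after the job is handed in, while the arm keeps its last pose, push and grip.
It also fails if it takes over 58 s, if anything falls off the work surface, if the arm or the gripper's body presses on something with over 40 N, if the wrist force passes 120 N, or if a joint passes its speed limit or range.

## Working session

There is one attempt and no reset: what is moved stays moved. The work goes in short steps, Python scripts to look and compute and a tool call to move; the robot and the scene stay as the last step left them, time stands still between calls to the robot, and variables do not carry over. Pictures are saved under pics/ and viewed, about 8 in all and at most 12, crops included, and the job is handed in when it is done.

Besides the shell and the picture viewer there is one more tool, called after "Call:" as name([rows], argument=value, ...), one row to a line, values as JSON. apply_moves: Moves the arm, as the interface text tells. Shifts and turns lie within -1 to 1; 1 stands for 30 cm of shift or 90 degrees of turn. Its arguments: {"type":"object","properties":{"commands":{"type":"array","items":{"type":"object","properties":{"x":{"type":"number"},"y":{"type":"number"},"z":{"type":"number"},"yaw":{"type":"number"}}}},"claw":{"type":"number"},"newtons":{"type":"number"}},"required":["commands"]}

```bash
mkdir -p pics; ls; cat > h.py <<'E'
import numpy as np, cv2
from plant import r, cams, workorder
def snap(c,fn=None):
    s=cams.snapshot(c)
    if fn: cv2.imwrite('pics/'+fn,s['image'][:,:,::-1])
    return s
def ray(s,row,col):
    K=s['camera_matrix'];T=s['cam_to_world']
    d=T[:3,:3]@np.linalg.solve(K,[col,row,1.]);return T[:3,3],d/np.linalg.norm(d)
def atz(s,rc,z):
    o,d=ray(s,*rc);return o+d*(z-o[2])/d[2]
def tri(rs):
    A=0;b=0
    for o,d in rs:
        P=np.eye(3)-np.outer(d,d);A=A+P;b=b+P@o
    return np.linalg.solve(A,b)
def proj(s,p):
    T=np.linalg.inv(s['cam_to_world']);q=s['camera_matrix']@(T[:3,:3]@p+T[:3,3]);return q[1]/q[2],q[0]/q[2]
E
python3 - <<'E'
from h import *
np.set_printoptions(precision=4,suppress=True)
S={c:snap(c,c+'0.png') for c in('scene','side','wrist')}
cv2.imwrite('pics/both.png',np.hstack([cv2.imread('pics/scene0.png'),cv2.imread('pics/side0.png')])[:, :])
for n in('stub','post_seat','knob','knob_grip','torch_tip','elbow','union','flux_jar'):
    R=[]
    for c in S:
        o=cams.tip_of(n,c)
        for e in o[:2]: print(n,c,np.round(e['position'],1),round(e['conf'],2))
        if o and o[0]['conf']>.4:R.append(ray(S[c],*o[0]['position']))
    if len(R)>1:print('  tri',tri(R))
print(r.get_state())
for c in S: print(S[c]['cam_to_world'])
E
```

```text
pics
stub scene [251.  172.7] 0.83
stub scene [222.5 274.7] 0.7
post_seat scene [217.7 291.2] 0.72
post_seat side [215.1 266.9] 0.57
  tri [0.5455 0.0977 0.0639]
knob scene [222.9 276.9] 0.72
knob side [176.3 266.8] 0.72
  tri [0.5926 0.0072 0.1077]
knob_grip scene [220.3 275.8] 0.83
knob_grip side [170.6 265. ] 0.92
  tri [0.599  0.0011 0.1222]
torch_tip scene [215.9 335.2] 0.85
torch_tip side [192.6 210.8] 0.58
torch_tip side [373.2 158.4] 0.15
  tri [0.6818 0.149  0.13  ]
elbow scene [197.  306.4] 0.65
elbow scene [292.1 144. ] 0.61
elbow side [302.5 286.9] 0.79
  tri [0.4037 0.2764 0.0083]
union scene [292.8 141.7] 0.79
union scene [195.  384.5] 0.44
union side [135.6 333.1] 0.53
  tri [ 0.5319 -0.3888  0.001 ]
flux_jar scene [196.5 388.5] 0.67
flux_jar side [374.2 158.6] 0.97
  tri [0.5715 0.5408 0.0063]
{'t': 1.35, 'qpos': array([ 1.3461,  0.321 , -0.0701,  1.4505,  0.0226,  1.3708, -0.0569]), 'joint_velocities': array([-0.0031, -0.0019, -0.0007,  0.0022, -0.0017, -0.0016, -0.0015]), 'effort': array([  0.0008, -49.3388,  -0.381 , -31.4571,   0.0134,   0.0014,
         0.    ]), 'tcp_pos': array([ 0.1537, -0.6316,  0.4047]), 'orientation': array([ 0.9929,  0.1191, -0.    ,  0.    ]), 'wrist_force': array([-0.495 , -0.0186,  0.8798]), 'ft_torque': array([-0.0361, -0.0441, -0.0198]), 'opening': 0.9952553339125004}
[[ 0.5831  0.4553 -0.6729  1.3222]
 [ 0.8122 -0.3051  0.4973 -0.5222]
 [ 0.0211 -0.8365 -0.5476  0.7524]
 [ 0.      0.      0.      1.    ]]
[[-0.8968 -0.3348  0.2894  0.2501]
 [-0.4422  0.6527 -0.6152  0.6869]
 [ 0.0171 -0.6796 -0.7334  0.8191]
 [ 0.      0.      0.      1.    ]]
[[ 0.2362 -0.9296 -0.283   0.2261]
 [-0.9717 -0.2264 -0.0673 -0.6135]
 [-0.0016  0.2909 -0.9568  0.372 ]
 [ 0.      0.      0.      1.    ]]
```

View pics/scene0.png

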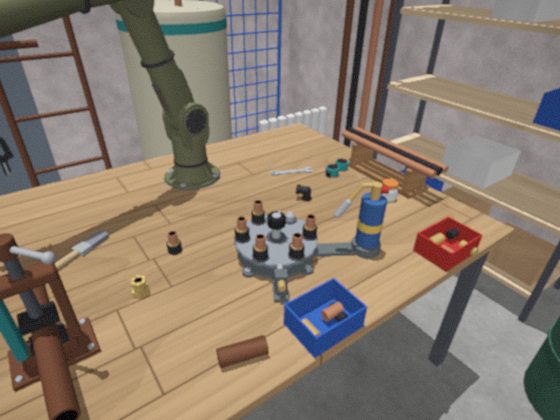

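View pics/side0.png

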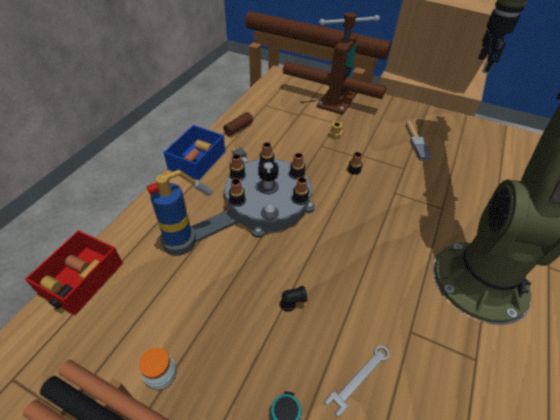

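```bash
python3 - <<'E'
from h import *
np.set_printoptions(precision=4,suppress=True)
S=snap('scene');print(atz(S,(251,172.7),0),proj(snap('side'),atz(S,(251,172.7),0.03)))
for e in cams.outline_of('stub','scene')[:3]: print(e['rect'],e['conf'])
E
```

```text
[ 0.411  -0.2544  0.    ] (np.float64(156.3462224277202), np.float64(346.18431886774664))
[166.5, 231.9, 182.7, 255.3] 0.8
```

The scene view shows the stub at about (250,173) and the empty post at (217,291). In the side view the stub is at (163,356) and the empty post at (213,270). The network missed the stub in the side view, so I triangulate it using that pixel read by hand.

```bash
python3 - <<'E'
from h import *
np.set_printoptions(precision=4,suppress=True)
S=snap('scene');D=snap('side')
print(tri([ray(S,235,173),ray(D,156,356)]),tri([ray(S,249.5,174),ray(D,170,355)]))
E
```

```text
[ 0.4134 -0.2459  0.0591] [ 0.4074 -0.2487  0.0009]
```

Call:
apply_moves([
  {"x": 0.075,"y": 0.11,"yaw": 0.04},
  {"x": 0.15,"y": 0.22,"yaw": 0.08},
  {"x": 0.225,"y": 0.33,"yaw": 0.12},
  {"x": 0.3,"y": 0.44,"yaw": 0.16},
  {"x": 0.375,"y": 0.55,"yaw": 0.2},
  {"x": 0.45,"y": 0.66,"yaw": 0.24},
  {"x": 0.525,"y": 0.77,"yaw": 0.28},
  {"x": 0.6,"y": 0.88,"yaw": 0.3},
], claw=1)

```text
schema error: expected keys x, y, z, yaw
```

Call:
apply_moves([
  {"x": 0.06,"y": 0.09,"yaw": 0.04},
  {"x": 0.12,"y": 0.18,"yaw": 0.08},
  {"x": 0.18,"y": 0.27,"yaw": 0.12},
  {"x": 0.24,"y": 0.36,"yaw": 0.16},
  {"x": 0.255,"y": 0.4,"yaw": 0.2},
  {"x": 0.255,"y": 0.4,"yaw": 0.2},
  {"x": 0.255,"y": 0.4,"yaw": 0.2},
  {"x": 0.255,"y": 0.4,"yaw": 0.2},
])

```text
schema error: expected keys x, y, z, yaw
```

```bash
cat > look.py <<'E'
import sys
from h import *
np.set_printoptions(precision=4,suppress=True)
st=r.get_state();W=snap('wrist',sys.argv[1])
print(st['t'],st['tcp_pos'],st['orientation'],st['qpos'],r.grip_point_offset)
for a in sys.argv[2:]:
    n,z=a.split(':')
    for e in cams.tip_of(n,'wrist')[:2]: print(n,e['position'],e['conf'],atz(W,e['position'],float(z)))
    for e in cams.outline_of(n,'wrist')[:1]: print(' rect',e['rect'],e['conf'])
E
python3 look.py w1.png stub:0
```

```text
1.6 [ 0.1538 -0.6316  0.4047] [ 0.9929  0.1191 -0.      0.    ] [ 1.3461  0.321  -0.0701  1.4505  0.0226  1.3708 -0.0569] 0.1547
```

View pics/w1.png

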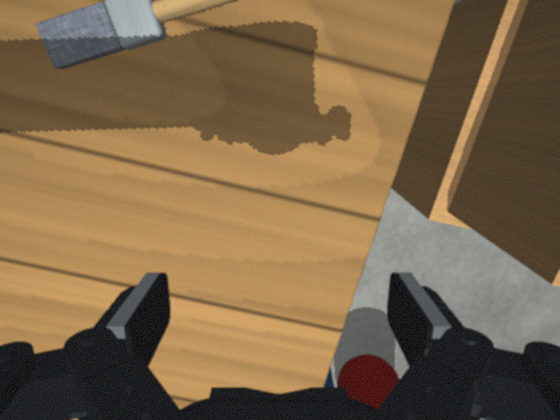

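The moves were refused because every row needs x, y, z and yaw. The wrist picture shows only the fingers, at columns 140 and 410, over bare bench at the start pose.

Call:
apply_moves([
  {"x": 0.075,"y": 0.11,"z": 0,"yaw": 0.04},
  {"x": 0.15,"y": 0.22,"z": 0,"yaw": 0.08},
  {"x": 0.225,"y": 0.33,"z": 0,"yaw": 0.12},
  {"x": 0.3,"y": 0.44,"z": 0,"yaw": 0.16},
  {"x": 0.375,"y": 0.55,"z": 0,"yaw": 0.2},
  {"x": 0.45,"y": 0.66,"z": 0,"yaw": 0.24},
  {"x": 0.525,"y": 0.77,"z": 0,"yaw": 0.28},
  {"x": 0.6,"y": 0.88,"z": 0,"yaw": 0.3},
], claw=1)

```text
t: 2.42
tcp_pos: [0.3344, -0.3657, 0.4051]
orientation: [0.937, 0.349, -0.0, 0.001]
wrist_force: [0.7, 0.9, -0.7]
opening: 1.0
```

Call:
apply_moves([
  {"x": 0.06,"y": 0.09,"z": 0,"yaw": 0.04},
  {"x": 0.12,"y": 0.18,"z": 0,"yaw": 0.08},
  {"x": 0.18,"y": 0.27,"z": 0,"yaw": 0.12},
  {"x": 0.24,"y": 0.36,"z": 0,"yaw": 0.16},
  {"x": 0.255,"y": 0.4,"z": 0,"yaw": 0.2},
  {"x": 0.255,"y": 0.4,"z": 0,"yaw": 0.2},
  {"x": 0.255,"y": 0.4,"z": 0,"yaw": 0.2},
  {"x": 0.255,"y": 0.4,"z": 0,"yaw": 0.2},
])

```text
t: 3.08
tcp_pos: [0.4103, -0.2469, 0.4051]
orientation: [0.872, 0.49, -0.0, 0.001]
wrist_force: [-0.7, -0.6, -0.5]
opening: 1.004
```

```bash
python3 look.py w2.png stub:0
```

```text
3.0833 [ 0.4103 -0.2469  0.4051] [ 0.8718  0.4899 -0.0003  0.0008] [ 0.9616 -0.0294 -0.4633  1.8444 -0.0123  1.3224 -0.0452] 0.1547
stub [170.9, 281.4] 0.74 [ 0.4133 -0.2493  0.    ]
 rect [255.2, 152.9, 303.7, 205.7] 0.61
```

View pics/w2.png

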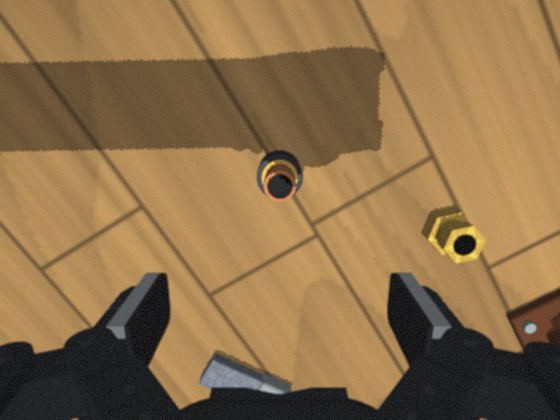

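Stub base is at pixel (171,281) and its tube top at (186,281), with the brass union to the right. I check the position from the top.

```bash
python3 - <<'E'
from h import *
W=snap('wrist')
for rc,z in (((186,280.5),.066),((173.5,280),.015),((171,281.4),0)): print(atz(W,rc,z))
E
```

```text
[ 0.412254   -0.24824154  0.066     ]
[ 0.41224117 -0.24802605  0.015     ]
[ 0.41325642 -0.24926601  0.        ]
```

Call:
apply_moves([
  {"x": 0.0075,"y": -0.005,"z": -0.1,"yaw": 0},
  {"x": 0.0075,"y": -0.005,"z": -0.22,"yaw": 0},
  {"x": 0.0075,"y": -0.005,"z": -0.34,"yaw": 0},
  {"x": 0.0075,"y": -0.005,"z": -0.46,"yaw": 0},
  {"x": 0.0075,"y": -0.005,"z": -0.56,"yaw": 0},
  {"x": 0.0075,"y": -0.005,"z": -0.62,"yaw": 0},
  {"x": 0.0075,"y": -0.005,"z": -0.66,"yaw": 0},
  {"x": 0.0075,"y": -0.005,"z": -0.66,"yaw": 0},
])

```text
t: 3.95
tcp_pos: [0.4109, -0.2483, 0.204]
orientation: [0.872, 0.489, -0.001, -0.002]
wrist_force: [-0.3, 0.6, -0.6]
opening: 0.999
```

Call:
apply_moves([
  {"x": 0,"y": 0,"z": 0,"yaw": 0},
  {"x": 0,"y": 0,"z": 0,"yaw": 0},
  {"x": 0,"y": 0,"z": 0,"yaw": 0},
  {"x": 0,"y": 0,"z": 0,"yaw": 0},
  {"x": 0,"y": 0,"z": 0,"yaw": 0},
  {"x": 0,"y": 0,"z": 0,"yaw": 0},
  {"x": 0,"y": 0,"z": 0,"yaw": 0},
  {"x": 0,"y": 0,"z": 0,"yaw": 0},
], claw=-1, newtons=40)

```text
t: 4.62
tcp_pos: [0.4115, -0.2487, 0.2051]
orientation: [0.872, 0.489, -0.001, -0.001]
wrist_force: [-0.5, -0.4, 6.4]
opening: 0.318
```

Call:
apply_moves([
  {"x": 0,"y": 0,"z": 0.05,"yaw": 0},
  {"x": 0,"y": 0,"z": 0.15,"yaw": 0},
  {"x": 0,"y": 0,"z": 0.25,"yaw": 0},
  {"x": 0,"y": 0,"z": 0.36,"yaw": 0},
  {"x": 0,"y": 0,"z": 0.47,"yaw": 0},
  {"x": 0,"y": 0,"z": 0.58,"yaw": 0},
  {"x": 0,"y": 0,"z": 0.67,"yaw": 0},
  {"x": 0,"y": 0,"z": 0.67,"yaw": 0},
])

```text
t: 5.28
tcp_pos: [0.4127, -0.249, 0.4118]
orientation: [0.872, 0.489, 0.001, 0.003]
wrist_force: [0.9, 0.4, -1.5]
opening: 0.315
```

Call:
apply_moves([
  {"x": 0.04,"y": 0.1,"z": 0,"yaw": 0},
  {"x": 0.08,"y": 0.2,"z": 0,"yaw": 0},
  {"x": 0.12,"y": 0.31,"z": 0,"yaw": 0},
  {"x": 0.16,"y": 0.42,"z": 0,"yaw": 0},
  {"x": 0.2,"y": 0.53,"z": 0,"yaw": 0},
  {"x": 0.24,"y": 0.64,"z": 0,"yaw": 0},
  {"x": 0.28,"y": 0.74,"z": 0,"yaw": 0},
  {"x": 0.32,"y": 0.84,"z": 0,"yaw": 0},
])

```text
t: 5.95
tcp_pos: [0.5085, 0.0049, 0.4107]
orientation: [0.872, 0.489, 0.0, 0.003]
wrist_force: [-0.3, 0.0, -2.0]
opening: 0.317
```

Call:
apply_moves([
  {"x": 0.03,"y": 0.08,"z": 0,"yaw": 0},
  {"x": 0.06,"y": 0.16,"z": 0,"yaw": 0},
  {"x": 0.09,"y": 0.22,"z": 0,"yaw": 0},
  {"x": 0.12,"y": 0.28,"z": 0,"yaw": 0},
  {"x": 0.12,"y": 0.3,"z": 0,"yaw": 0},
  {"x": 0.12,"y": 0.3,"z": 0,"yaw": 0},
  {"x": 0.12,"y": 0.3,"z": 0,"yaw": 0},
  {"x": 0.12,"y": 0.3,"z": 0,"yaw": 0},
])

```text
t: 6.62
tcp_pos: [0.5442, 0.0934, 0.4102]
orientation: [0.872, 0.489, -0.0, 0.003]
wrist_force: [0.0, 0.4, -2.8]
opening: 0.319
```

```bash
python3 look.py w3.png post_seat:0.066 knob:0.105 knob_grip:0.123 stub:0.2
```

```text
6.6167 [0.5442 0.0934 0.4102] [ 0.8724  0.4887 -0.0004  0.0032] [ 0.533   0.1862 -0.8407  1.6661  0.1484  1.3524 -0.8809] 0.1547
post_seat [187.6, 284.7] 0.59 [0.5486 0.0862 0.066 ]
 rect [243.7, 94.5, 549.8, 394.5] 0.56
knob [259.0, 389.1] 0.83 [0.5938 0.0006 0.105 ]
knob [269.2, 395.6] 0.58 [ 0.5942 -0.0102  0.105 ]
 rect [356.1, 228.0, 440.9, 308.7] 0.92
knob_grip [267.8, 394.6] 0.74 [0.5934 0.0022 0.123 ]
stub [251.4, 277.1] 0.87 [0.5425 0.0894 0.2   ]
 rect [232.2, 210.8, 327.7, 356.5] 0.65
```

View pics/w3.png

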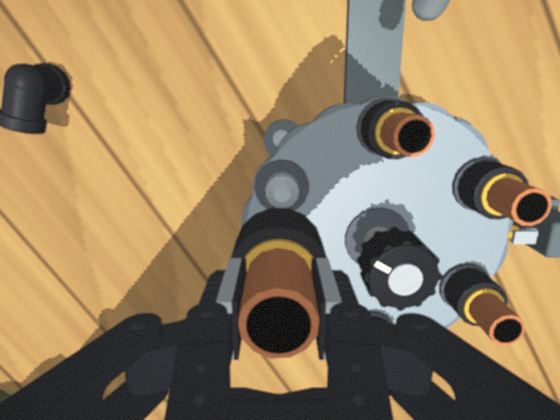

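The stub is held upright, with its tube top at (322,278). The empty post is at about (187,282), the knob top at (278,405), and fixed stub tops at (135,413), (206,531) and (328,506). I cross-check the post against that ring of stubs.

```bash
python3 - <<'E'
from h import *
from scipy.optimize import least_squares
np.set_printoptions(precision=4,suppress=True)
W=snap('wrist')
T=np.array([atz(W,p,.132)[:2] for p in((135,413),(206,531),(328,506))])
c=atz(W,(278,405),.139)[:2];print('tops',T,'knobtop',c)
# posts relative order: clockwise-next from empty are tops 0,1,2 at -60,-120,-180deg
def f(p):
    k=np.arange(1,4);a=p[2]-k*np.pi/3
    m=p[:2]+.1*np.c_[np.cos(a),np.sin(a)]
    return np.r_[(m-T).ravel(),p[:2]-c]
s=least_squares(f,[.594,.002,2.05]);p=s.x
print('axis',p,'res',s.fun,'post',p[:2]+.1*np.array([np.cos(p[2]),np.sin(p[2])]))
print('seat',atz(W,(187,282),.066),'tip',atz(W,(190,283),.088))
g=cv2.imread('pics/w3.png')[140:240,230:340];cv2.imwrite('pics/crop.png',cv2.resize(g,None,fx=5,fy=5,interpolation=3))
E
```

```text
tops [[ 0.6465  0.089 ]
 [ 0.6957  0.0018]
 [ 0.6446 -0.0824]] knobtop [0.5963 0.002 ]
axis [0.5958 0.0031 2.0851] res [ 0.      0.0002  0.0001  0.0004  0.0004 -0.0016 -0.0005  0.001 ] post [0.5466 0.0901]
seat [0.5476 0.0894 0.066 ] tip [0.5495 0.0917 0.088 ]
```

View pics/crop.png

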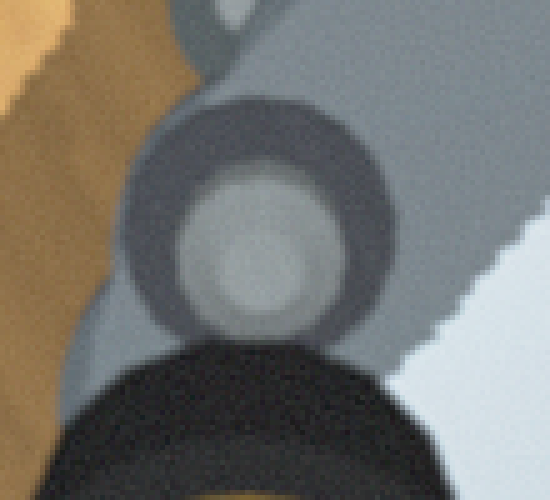

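```bash
python3 - <<'E'
from h import *
np.set_printoptions(precision=4,suppress=True)
W=snap('wrist');st=r.get_state();print(st['tcp_pos'])
for rc,z in(((186.6,281.7),.066),((195,282.4),.088),((322,278),.272),((310,279),.277)): print(rc,z,atz(W,rc,z))
print(proj(W,np.r_[st['tcp_pos'][:2],.272]))
E
```

```text
[0.5445 0.0948 0.4108]
(186.6, 281.7) 0.066 [0.5475 0.09   0.066 ]
(195, 282.4) 0.088 [0.5469 0.0885 0.088 ]
(322, 278) 0.272 [0.5462 0.0962 0.272 ]
(310, 279) 0.277 [0.5505 0.1026 0.277 ]
(np.float64(327.37879574143113), np.float64(275.7705250149387))
```

Call:
apply_moves([
  {"x": 0.007,"y": -0.0165,"z": -0.04,"yaw": 0},
  {"x": 0.007,"y": -0.0165,"z": -0.1,"yaw": 0},
  {"x": 0.007,"y": -0.0165,"z": -0.16,"yaw": 0},
  {"x": 0.007,"y": -0.0165,"z": -0.22,"yaw": 0},
  {"x": 0.007,"y": -0.0165,"z": -0.28,"yaw": 0},
  {"x": 0.007,"y": -0.0165,"z": -0.33,"yaw": 0},
  {"x": 0.007,"y": -0.0165,"z": -0.35,"yaw": 0},
  {"x": 0.007,"y": -0.0165,"z": -0.35,"yaw": 0},
])

```text
t: 7.83
tcp_pos: [0.5459, 0.0892, 0.3035]
orientation: [0.872, 0.489, -0.001, 0.002]
wrist_force: [-0.2, -0.6, -2.5]
opening: 0.316
```

```bash
python3 - <<'E'
from h import *
np.set_printoptions(precision=4,suppress=True)
S=snap('scene','s1.png');D=snap('side');W=snap('wrist');print(r.get_state()['tcp_pos'])
a=S['image'][170:270,220:340,::-1];b=D['image'][140:240,210:330,::-1]
c=W['image'][100:340,180:480,::-1]
ab=np.vstack([cv2.resize(a,(360,300),interpolation=2),cv2.resize(b,(360,300),interpolation=2)])
c=cv2.resize(c,(440,352));c=np.vstack([c,np.zeros((248,440,3),np.uint8)])
cv2.imwrite('pics/m1.png',np.hstack([ab,c]))
E
```

```text
[0.547  0.0899 0.3065]
```

View pics/m1.png

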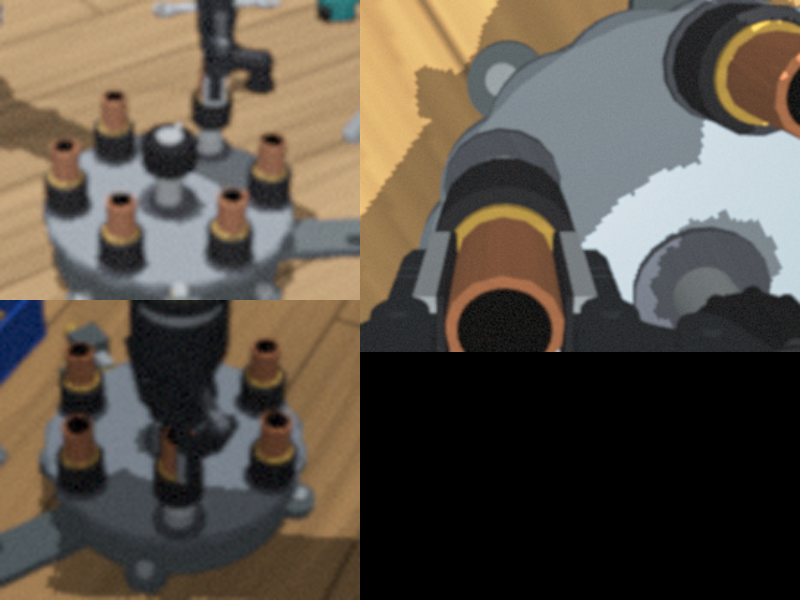

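In the scene crop the collar (column 211) sits over the spigot (column 212). In the side crop it is 180 against 181. Aligned, so I descend gently.

Call:
apply_moves([
  {"x": 0,"y": 0,"z": -0.01,"yaw": 0},
  {"x": 0,"y": 0,"z": -0.02,"yaw": 0},
  {"x": 0,"y": 0,"z": -0.03,"yaw": 0},
  {"x": 0,"y": 0,"z": -0.04,"yaw": 0},
  {"x": 0,"y": 0,"z": -0.05,"yaw": 0},
  {"x": 0,"y": 0,"z": -0.06,"yaw": 0},
  {"x": 0,"y": 0,"z": -0.07,"yaw": 0},
  {"x": 0,"y": 0,"z": -0.07,"yaw": 0},
])

```text
t: 8.65
tcp_pos: [0.5468, 0.0898, 0.2848]
orientation: [0.872, 0.489, 0.0, 0.003]
wrist_force: [-0.2, 0.2, -1.8]
opening: 0.315
```

Call:
apply_moves([
  {"x": 0,"y": 0,"z": -0.007,"yaw": 0},
  {"x": 0,"y": 0,"z": -0.014,"yaw": 0},
  {"x": 0,"y": 0,"z": -0.02,"yaw": 0},
  {"x": 0,"y": 0,"z": -0.026,"yaw": 0},
  {"x": 0,"y": 0,"z": -0.03,"yaw": 0},
  {"x": 0,"y": 0,"z": -0.033,"yaw": 0},
  {"x": 0,"y": 0,"z": -0.035,"yaw": 0},
  {"x": 0,"y": 0,"z": -0.035,"yaw": 0},
])

```text
t: 9.32
tcp_pos: [0.5467, 0.0898, 0.2742]
orientation: [0.872, 0.489, 0.0, 0.003]
wrist_force: [-0.6, 0.3, -1.8]
opening: 0.314
```

Call:
apply_moves([
  {"x": 0,"y": 0,"z": -0.002,"yaw": 0},
  {"x": 0,"y": 0,"z": -0.004,"yaw": 0},
  {"x": 0,"y": 0,"z": -0.006,"yaw": 0},
  {"x": 0,"y": 0,"z": -0.008,"yaw": 0},
  {"x": 0,"y": 0,"z": -0.009,"yaw": 0},
  {"x": 0,"y": 0,"z": -0.01,"yaw": 0},
  {"x": 0,"y": 0,"z": -0.01,"yaw": 0},
  {"x": 0,"y": 0,"z": -0.01,"yaw": 0},
])

```text
t: 9.98
tcp_pos: [0.5467, 0.0898, 0.2713]
orientation: [0.872, 0.489, 0.0, 0.003]
wrist_force: [-1.4, -0.1, 1.2]
opening: 0.312
```

Call:
apply_moves([
  {"x": 0,"y": 0,"z": -0.002,"yaw": 0},
  {"x": 0,"y": 0,"z": -0.004,"yaw": 0},
  {"x": 0,"y": 0,"z": -0.005,"yaw": 0},
  {"x": 0,"y": 0,"z": -0.005,"yaw": 0},
  {"x": 0,"y": 0,"z": -0.005,"yaw": 0},
  {"x": 0,"y": 0,"z": -0.005,"yaw": 0},
  {"x": 0,"y": 0,"z": -0.005,"yaw": 0},
  {"x": 0,"y": 0,"z": -0.005,"yaw": 0},
])

```text
t: 10.65
tcp_pos: [0.547, 0.09, 0.2712]
orientation: [0.872, 0.489, 0.001, 0.003]
wrist_force: [-3.2, 0.1, 7.3]
opening: 0.317
```

Contact came at the expected height. Now I release, then rise.

Call:
apply_moves([
  {"x": 0,"y": 0,"z": 0,"yaw": 0},
  {"x": 0,"y": 0,"z": 0,"yaw": 0},
  {"x": 0,"y": 0,"z": 0,"yaw": 0},
  {"x": 0,"y": 0,"z": 0,"yaw": 0},
  {"x": 0,"y": 0,"z": 0,"yaw": 0},
  {"x": 0,"y": 0,"z": 0,"yaw": 0},
  {"x": 0,"y": 0,"z": 0,"yaw": 0},
  {"x": 0,"y": 0,"z": 0,"yaw": 0},
], claw=0.5)

```text
t: 11.32
tcp_pos: [0.547, 0.0901, 0.2711]
orientation: [0.872, 0.489, 0.001, 0.003]
wrist_force: [-0.3, -0.2, -0.4]
opening: 0.746
```

Call:
apply_moves([
  {"x": 0,"y": 0,"z": 0.03,"yaw": 0},
  {"x": 0,"y": 0,"z": 0.1,"yaw": 0},
  {"x": 0,"y": 0,"z": 0.18,"yaw": 0},
  {"x": 0,"y": 0,"z": 0.27,"yaw": 0},
  {"x": 0,"y": 0,"z": 0.36,"yaw": 0},
  {"x": 0,"y": 0,"z": 0.43,"yaw": 0},
  {"x": 0,"y": 0,"z": 0.46,"yaw": 0},
  {"x": 0,"y": 0,"z": 0.46,"yaw": 0},
])

```text
t: 11.98
tcp_pos: [0.5475, 0.0905, 0.4118]
orientation: [0.872, 0.489, 0.003, 0.004]
wrist_force: [0.5, -0.6, -0.0]
opening: 0.747
```

```bash
python3 look.py w4.png knob_grip:.123; python3 - <<'E'
from h import *
S=snap('scene');D=snap('side');W=cv2.imread('pics/w4.png')
a=S['image'][170:270,220:340,::-1];b=D['image'][140:240,210:330,::-1]
ab=np.vstack([cv2.resize(a,(360,300),interpolation=2),cv2.resize(b,(360,300),interpolation=2)])
c=cv2.resize(W,(440,330));c=np.vstack([c,np.zeros((270,440,3),np.uint8)])
cv2.imwrite('pics/m2.png',np.hstack([ab,c]))
E
```

```text
11.9833 [0.5475 0.0905 0.4118] [0.872  0.4894 0.0027 0.0044] [ 0.5378  0.1895 -0.8414  1.6602  0.152   1.3495 -0.8752] 0.1547
knob_grip [269.8, 389.7] 0.84 [ 0.5949 -0.0009  0.123 ]
 rect [346.6, 226.3, 434.3, 300.2] 0.95
```

View pics/m2.png

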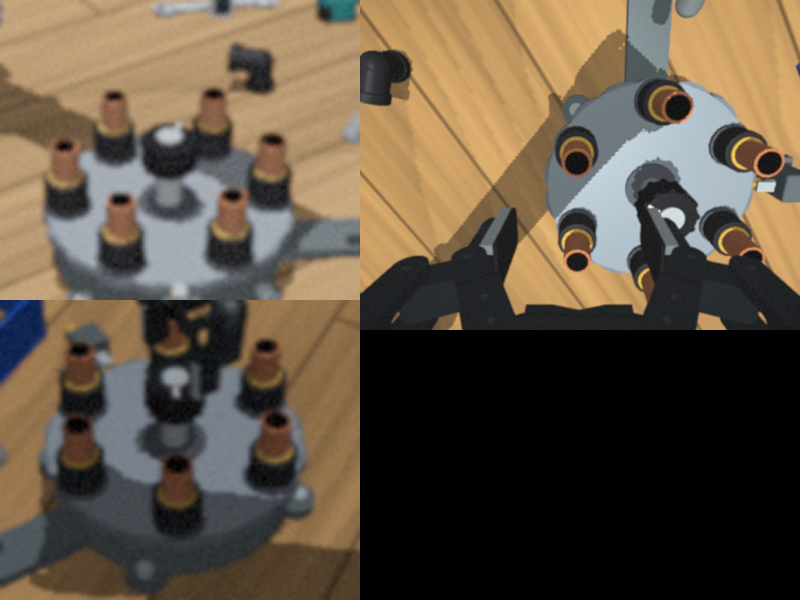

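The stub stands level with its neighbours (tube top at (95,212) in the scene crop, matching the others), and the table has not moved. Next I go above the knob axis, about (0.5955, 0.002).

Call:
apply_moves([
  {"x": 0.04,"y": -0.07,"z": 0,"yaw": 0},
  {"x": 0.08,"y": -0.14,"z": 0,"yaw": 0},
  {"x": 0.12,"y": -0.22,"z": 0,"yaw": 0},
  {"x": 0.16,"y": -0.294,"z": 0,"yaw": 0},
  {"x": 0.16,"y": -0.294,"z": 0,"yaw": 0},
  {"x": 0.16,"y": -0.294,"z": 0,"yaw": 0},
  {"x": 0.16,"y": -0.294,"z": 0,"yaw": 0},
  {"x": 0.16,"y": -0.294,"z": 0,"yaw": 0},
], claw=1)

```text
t: 12.9
tcp_pos: [0.5941, 0.0031, 0.4069]
orientation: [0.871, 0.49, -0.001, 0.002]
wrist_force: [-0.0, 0.9, -0.5]
opening: 0.998
```

```bash
python3 look.py w5.png knob_grip:.123 knob:.105 stub:.066
```

```text
12.9 [0.5941 0.0031 0.4069] [ 0.8715  0.4904 -0.0009  0.0019] [ 0.5984  0.2853 -0.7812  1.5714  0.208   1.3695 -0.75  ] 0.1547
knob_grip [207.2, 280.6] 0.75 [ 0.5948 -0.0006  0.123 ]
 rect [238.6, 165.0, 325.2, 253.1] 0.83
knob [200.7, 280.2] 0.76 [ 0.5945 -0.0008  0.105 ]
 rect [238.8, 161.9, 321.3, 250.8] 0.88
stub [128.3, 176.2] 0.72 [0.5484 0.0858 0.066 ]
 rect [126.5, 100.2, 203.1, 157.7] 0.61
```

View pics/w5.png

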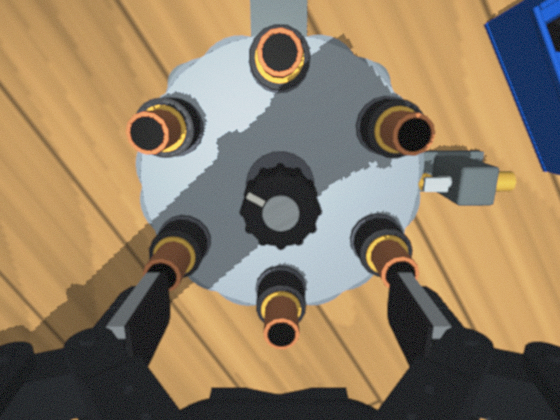

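The knob top is centred at (211,281), matching the finger midline at column 278. Descend around it.

Call:
apply_moves([
  {"x": 0.002,"y": -0.005,"z": -0.05,"yaw": 0},
  {"x": 0.002,"y": -0.005,"z": -0.13,"yaw": 0},
  {"x": 0.002,"y": -0.005,"z": -0.21,"yaw": 0},
  {"x": 0.002,"y": -0.005,"z": -0.28,"yaw": 0},
  {"x": 0.002,"y": -0.005,"z": -0.35,"yaw": 0},
  {"x": 0.002,"y": -0.005,"z": -0.4,"yaw": 0},
  {"x": 0.002,"y": -0.005,"z": -0.43,"yaw": 0},
  {"x": 0.002,"y": -0.005,"z": -0.43,"yaw": 0},
])

```text
t: 13.92
tcp_pos: [0.5943, 0.0003, 0.2765]
orientation: [0.872, 0.49, -0.002, 0.002]
wrist_force: [-0.7, 0.6, -0.3]
opening: 1.004
```

Call:
apply_moves([
  {"x": 0,"y": 0,"z": 0,"yaw": 0},
  {"x": 0,"y": 0,"z": 0,"yaw": 0},
  {"x": 0,"y": 0,"z": 0,"yaw": 0},
  {"x": 0,"y": 0,"z": 0,"yaw": 0},
  {"x": 0,"y": 0,"z": 0,"yaw": 0},
  {"x": 0,"y": 0,"z": 0,"yaw": 0},
  {"x": 0,"y": 0,"z": 0,"yaw": 0},
  {"x": 0,"y": 0,"z": 0,"yaw": 0},
], claw=-1, newtons=60)

```text
t: 14.58
tcp_pos: [0.5946, 0.0005, 0.278]
orientation: [0.872, 0.49, -0.002, 0.002]
wrist_force: [-2.0, 0.7, 5.5]
opening: 0.588
```

```bash
python3 -c "
from h import *
s=r.get_state();print(s['t'],s['tcp_pos'],s['orientation'],s['wrist_force'],s['ft_torque'],s['opening'],s['qpos'],2*np.degrees(np.arctan2(s['orientation'][1],s['orientation'][0])))"
```

```text
14.5833 [5.94561966e-01 5.12024930e-04 2.78038266e-01] [ 0.87190336  0.48967104 -0.00157176  0.00208201] [-2.02487767  0.66375806  5.49246729] [ 0.20866689  0.69100188 -0.02159064] 0.5884644586252696 [ 0.56608945  0.39350076 -0.74477819  1.72168003  0.29534947  1.14210024
 -0.81279085] 58.638142975819285
```

Call:
apply_moves([
  {"x": 0,"y": 0,"z": 0,"yaw": -0.03},
  {"x": 0,"y": 0,"z": 0,"yaw": -0.06},
  {"x": 0,"y": 0,"z": 0,"yaw": -0.1},
  {"x": 0,"y": 0,"z": 0,"yaw": -0.14},
  {"x": 0,"y": 0,"z": 0,"yaw": -0.18},
  {"x": 0,"y": 0,"z": 0,"yaw": -0.21},
  {"x": 0,"y": 0,"z": 0,"yaw": -0.222},
  {"x": 0,"y": 0,"z": 0,"yaw": -0.222},
], newtons=70)

```text
t: 15.25
tcp_pos: [0.5946, 0.0006, 0.2781]
orientation: [0.944, 0.331, -0.002, 0.002]
wrist_force: [0.9, -0.1, -1.4]
opening: 0.591
```

```bash
cat > st.py <<'E'
from h import *
np.set_printoptions(precision=4,suppress=True)
s=r.get_state();print(s['t'],s['tcp_pos'],s['wrist_force'],s['ft_torque'],s['opening'],s['qpos'],2*np.degrees(np.arctan2(s['orientation'][1],s['orientation'][0])))
S=snap('scene');D=snap('side')
for e in cams.tip_of('post_seat','side')[:2]:print(e)
a=S['image'][170:270,220:340,::-1];b=D['image'][140:240,210:330,::-1]
cv2.imwrite('pics/st.png',np.hstack([cv2.resize(a,(400,333),interpolation=2),cv2.resize(b,(400,333),interpolation=2)]))
E
python3 st.py
```

```text
15.25 [0.5946 0.0006 0.2781] [ 0.9178 -0.1287 -1.3554] [ 0.257   0.1062 -0.1056] 0.5914964473105453 [ 0.5187  0.378  -0.6834  1.7224  0.2644  1.1368 -1.139 ] 38.66932730378831
{'position': [210.1, 255.5], 'conf': 0.64}
```

View pics/st.png

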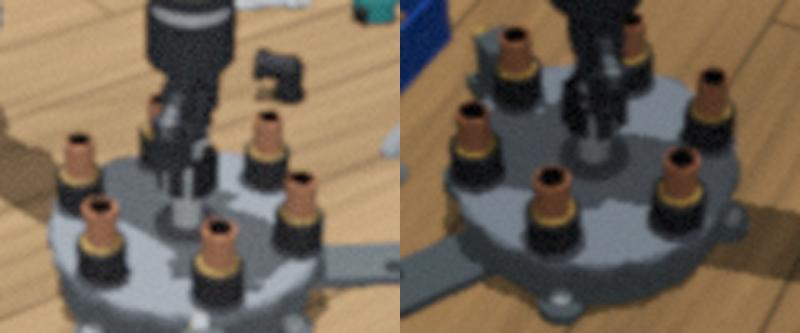

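The table followed: the loaded stub moved from column 268 to 255 in the side view, and the residual torque is small. Second and third clicks follow.

Call:
apply_moves([
  {"x": 0,"y": 0,"z": 0,"yaw": -0.03},
  {"x": 0,"y": 0,"z": 0,"yaw": -0.06},
  {"x": 0,"y": 0,"z": 0,"yaw": -0.1},
  {"x": 0,"y": 0,"z": 0,"yaw": -0.14},
  {"x": 0,"y": 0,"z": 0,"yaw": -0.18},
  {"x": 0,"y": 0,"z": 0,"yaw": -0.21},
  {"x": 0,"y": 0,"z": 0,"yaw": -0.222},
  {"x": 0,"y": 0,"z": 0,"yaw": -0.222},
])

```text
t: 16.07
tcp_pos: [0.5947, 0.0006, 0.2781]
orientation: [0.987, 0.163, -0.002, 0.001]
wrist_force: [1.3, 0.5, -1.6]
opening: 0.594
```

Call:
apply_moves([
  {"x": 0,"y": 0,"z": 0,"yaw": -0.03},
  {"x": 0,"y": 0,"z": 0,"yaw": -0.06},
  {"x": 0,"y": 0,"z": 0,"yaw": -0.1},
  {"x": 0,"y": 0,"z": 0,"yaw": -0.14},
  {"x": 0,"y": 0,"z": 0,"yaw": -0.18},
  {"x": 0,"y": 0,"z": 0,"yaw": -0.21},
  {"x": 0,"y": 0,"z": 0,"yaw": -0.222},
  {"x": 0,"y": 0,"z": 0,"yaw": -0.222},
])

```text
t: 16.73
tcp_pos: [0.5948, 0.0005, 0.2781]
orientation: [1.0, -0.01, -0.002, 0.001]
wrist_force: [0.7, 0.2, -0.8]
opening: 0.592
```

```bash
python3 st.py
```

```text
16.7333 [0.5948 0.0005 0.2781] [ 0.6723  0.1925 -0.8335] [ 0.3041 -0.1327 -0.3036] 0.592486633847842 [ 0.4284  0.3539 -0.5686  1.7243  0.2097  1.1282 -1.7945] -1.1712349751039255
```

View pics/st.png

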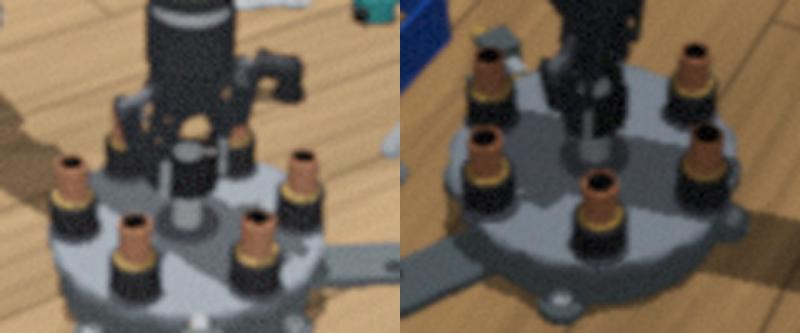

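The view shows the table back in its original six-fold layout: front stub at (182,600) in the crop, the others matching. The wrist moment about z is −0.3 N m, which hints that the table lags a little. I measure the angle by matching against the starting picture.

```bash
cat > ang.py <<'E'
from h import *
np.set_printoptions(precision=3,suppress=True)
ax=np.array([.5953,.0015]);phi=2.0851
out=[]
for c in('scene','side'):
    A=cv2.imread(f'pics/{c}0.png');s=snap(c);B=np.ascontiguousarray(s['image'][:,:,::-1])
    for k in range(1,6):
        P=lambda a:np.array(proj(s,np.r_[ax+.1*np.array([np.cos(a),np.sin(a)]),.115]))
        a=phi-k*np.pi/3;p=P(a);d=(P(a-.02)-P(a+.02))/.04   # px per rad clockwise
        i,j=np.round(p).astype(int);t=A[i-14:i+12,j-10:j+11];w=B[i-20:i+18,j-16:j+17]
        m=cv2.matchTemplate(w,t,cv2.TM_CCOEFF_NORMED);y,x=np.unravel_index(m.argmax(),m.shape)
        if not(0<y<12 and 0<x<12):continue
        q=lambda l,c0,r0:(l-r0)/(2*(l-2*c0+r0))
        e=np.array([y-6+q(m[y-1,x],m[y,x],m[y+1,x]),x-6+q(m[y,x-1],m[y,x],m[y,x+1])])
        print(c,k,'score',round(m.max(),2),'shift',e,'deg cw',np.degrees(e@d/(d@d)))
st=r.get_state();print(st['t'],st['ft_torque'],st['wrist_force'])
E
python3 ang.py
```

```text
scene 1 score 0.98 shift [0.267 0.128] deg cw 0.8170471249888559
scene 2 score 0.84 shift [0.002 0.054] deg cw -0.08852685802091036
scene 3 score 0.76 shift [0.254 0.169] deg cw -0.3938601278091304
scene 4 score 0.74 shift [0.355 0.06 ] deg cw -1.0069985985030718
scene 5 score 0.54 shift [ 1.305 -0.082] deg cw -1.0059563646712828
side 1 score 0.89 shift [-0.328 -0.206] deg cw 0.7501260595619883
side 2 score 0.98 shift [0.047 0.05 ] deg cw -0.004255452353303619
side 4 score 0.99 shift [-0.03  -0.065] deg cw -0.13660311484636425
side 5 score 0.91 shift [-0.286 -0.101] deg cw -0.37516748305972686
16.9833 [ 0.303 -0.193 -0.163] [ 0.889 -0.861 -2.293]
```

The angle matches 60° to within roughly 0.5°, using the well-scored matches. I hold for one call and recheck before closing.

Call:
apply_moves([
  {"x": 0,"y": 0,"z": 0,"yaw": -0.001},
  {"x": 0,"y": 0,"z": 0,"yaw": -0.002},
  {"x": 0,"y": 0,"z": 0,"yaw": -0.002},
  {"x": 0,"y": 0,"z": 0,"yaw": -0.002},
  {"x": 0,"y": 0,"z": 0,"yaw": -0.002},
  {"x": 0,"y": 0,"z": 0,"yaw": -0.002},
  {"x": 0,"y": 0,"z": 0,"yaw": -0.002},
  {"x": 0,"y": 0,"z": 0,"yaw": -0.002},
])

```text
t: 17.65
tcp_pos: [0.5948, 0.0006, 0.2781]
orientation: [1.0, -0.012, -0.002, 0.001]
wrist_force: [0.6, -0.6, -1.5]
opening: 0.593
```

```bash
python3 ang.py; python3 st.py; python3 -c "
from h import *
workorder.close_job()"
```

```text
scene 1 score 0.98 shift [0.29  0.128] deg cw 0.8774391140602353
scene 2 score 0.84 shift [0.005 0.019] deg cw -0.02855270071725824
scene 3 score 0.76 shift [0.25  0.116] deg cw -0.30704146508704927
scene 4 score 0.73 shift [0.366 0.057] deg cw -1.0373327999919406
scene 5 score 0.54 shift [ 1.349 -0.099] deg cw -1.0671098027074628
side 1 score 0.89 shift [-0.373 -0.194] deg cw 0.8018177204943215
side 2 score 0.98 shift [0.01  0.084] deg cw 0.10005358519008971
side 4 score 0.99 shift [ 0.015 -0.028] deg cw -0.019714860163815875
side 5 score 0.91 shift [-0.285 -0.122] deg cw -0.3499364508902003
17.75 [ 0.295 -0.141  0.163] [ 1.29  -0.93  -1.883]
17.75 [0.5948 0.0006 0.2781] [ 1.2904 -0.9295 -1.8832] [ 0.2951 -0.1406  0.1632] 0.58701259796501 [ 0.428   0.3539 -0.5682  1.7242  0.2096  1.1282 -1.7975] -1.3448647599468933
{'position': [199.6, 238.0], 'conf': 0.89}
the job is handed in; nothing more can be done
```

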